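# Open the test steam inlet by its star handle

## Task

Open the steam inlet at the test station: push the spokes of the red star handle round clockwise, seen from above, working either side of the yellow guard strap, until the spoke with the red knob points at the green block on that handle's own base. Leave the blue star handle as it is, and let go when done.

Things in the scene. Friction and masses are not known exactly. Their poses are not given: they have to be found in the camera images.
- inlet_base: Fixed steel disc base of the red handle, 260 mm across. Origin: centre of underside, on the handle's axis, z up. Over the hub along its x axis runs a yellow guard strap 20 mm wide, 87 to 93 mm above the origin, on posts 122 mm out at +x and -x. Spokes pass under it, fingers cannot: push in the open halves on the +y and -y sides. Below the spokes, 45 mm or more out, only the posts top 30 mm.
- inlet (a joint): Turn of the red handle, rad, growing clockwise from above. The red spoke's angle in inlet_base's frame, counted from x towards y, is 225 degrees minus the turn: at 0 it points away from the green block, at 3.14 right at it (the block is at 45 degrees, 118 mm out, its top 28 mm above the origin). Stops at -0.5 and 3.7. Stiff (0.4 N m, 6 N at 65 mm out); stays where it is left.
- inlet_index (a point): Centre of the red end ball, 26 mm across, on the red spoke, 95 mm from the axis and 70 mm above inlet_base's origin. The handle has four level spokes 90 degrees apart, round bars 12 mm thick at this height: one red, three steel with white end balls 20 mm across. Hub red, 48 mm across.
- drain_index (a point): Centre of the blue end ball, 26 mm across, of the blue handle: the same size and build as the red one, blue for red, about 0.3 m beside it. It must not be turned. Loose fittings up to 45 mm high lie around both.

How it is judged:
By the outcome, as a careful person would: the job done as asked, in the order asked, and still so for the second after the job is handed in, with the robot touching nothing.
It also fails if it takes over 54 s, if anything falls off the work surface, if the arm or the gripper's body presses on something with over 40 N, if the wrist force passes 120 N, or if a joint passes its speed limit or range.

## Robot

A 6-joint arm with a two-finger parallel gripper is mounted at the origin on the work surface. World frame = base frame: x ahead of the robot, y to its left, z up, the work surface at z = 0. Lengths are in m, angles in rad, forces in N, time in s.
With the tool pointing down it reaches from about 0.3 to 0.75 m from the base axis. Payload 8.5 kg.
Tool frame: the origin (TCP) lies between the finger pads; the fingertips stand bot.tip_reach ahead of it and the grasp point (between the pads) lies 8 mm behind it (bot.tip_reach is the distance from the TCP to the fingertips, in m); z points along the fingers, y is the line along which they close (so a half turn about z gives the same grasp; the last joint's range is limited). The gripper opens to 88 mm and grips with 3 to 60 N. Pads are 18 mm wide; open, the fingers measure 123 mm over their backs; the gripper's body (75 mm by 187 mm) begins 45 mm behind the grasp point.
Start: joints at [0.968, 0.381, 1.297, -0, 1.464, -0.215], TCP at [0.208, 0.509, 0.211] pointing down, gripper open.
Joint ranges: [-3.11, 3.11], [-0.89, 2.33], [0.22, 2.48], [-1.42, 4.56], [0.17, 2.85], [-2.88, 2.88]. Speed limits (rad/s): [2.39, 2.39, 3.14, 3.14, 3.14, 3.14].

## Interface

Orientations are given as a unit quaternion [x, y, z, w].
In Python, from plant import bot gives the robot as it stands. Calls block until the motion is done:
- bot.move_ptp(position, orientation): joint-space move of the TCP to a pose.
- bot.line_to(position, rot=None, velocity=0.15, f_stop=None): straight line of the TCP; rot=None keeps the orientation; velocity is the mean speed in m/s. With f_stop (N) it stops when the force on the tool has changed by that much, and returns True; else False.
- bot.goto_joints(angles): joint-space move.
- bot.release() and bot.gripper_close(): open the fingers fully, or close them until they stop; the grip force is fixed at half the most.
- bot.dwell(seconds).
- bot.solve_ik(position, orientation): joint angles nearest the present ones, or None.
- bot.grab_frame(name): name is "scene" or "top" or "wrist"; returns a dict with "frame" (420x560x3 uint8, red, green, blue), "fx", "fy", "cx", "cy" (pixels), "dist_coeffs" ([k1, k2, p1, p2, k3] as OpenCV has them; the pictures are not rectified), "pose" (4x4, takes a point from camera to world coordinates). Camera axes: x right, y down, z forward; pixel columns grow to the right and rows downward; lengths in m; the calibration is good to about 2 mm. A picture is of the moment at which its call begins. There is no depth.
A pose or a line that the arm cannot do raises bot.PlanningError and nothing moves.
- bot.hand_in(): hands the job in; it is judged then, once.
Readings, each from a call of its own:
- bot.current_clock(): time.
- bot.current_joint_positions(): joint angles.
- bot.current_qd(): joint speeds.
- bot.current_effort(): joint torques, N m.
- bot.current_ee_pos(): TCP position.
- bot.current_orientation(): TCP orientation.
- bot.current_wrist_force(): force on the tool from outside, world axes, zero at the start.
- bot.current_ft_torque(): the same for the moment, N m.
- bot.current_grip_width(): opening from 0.0 (shut) to 1.0 (fully open).
- bot.current_grip_force(): force on a finger pad.
Only numpy, scipy, OpenCV 4.12 (cv2) and the standard library are available. Lean on these libraries where they do the work, as an engineer would, in place of code of your own. Each camera call takes 0.05 s, during which the arm holds its last target. There are 200 camera calls.

## Working session

There is one attempt and no reset: what is moved stays moved. The work goes in short steps, each a Python script; the robot and the scene stay as the last script left them, time stands still between calls to the robot, and variables do not carry over. Pictures are saved under pics/ and viewed, at most 10 in all, crops included, and the job is handed in when it is done.

```bash
mkdir -p pics; ls; python3 - <<'E'
from plant import bot
import cv2
for n in ("scene","top"):
    f=bot.grab_frame(n); cv2.imwrite(f"pics/{n}0.png",cv2.cvtColor(f["frame"],cv2.COLOR_RGB2BGR))
    print(n,f["fx"],f["cx"],f["cy"],f["dist_coeffs"],f["pose"].round(3).tolist() if hasattr(f["pose"],'round') else f["pose"])
print(bot.tip_reach,bot.current_clock(),bot.current_orientation())
E
```

```text
pics
scene 469.4990203266162 273.49408772788564 211.28705062823954 [-0.10644564  0.          0.          0.          0.        ] [[-0.637, 0.549, -0.541, 0.91], [0.771, 0.435, -0.465, 0.307], [-0.02, -0.714, -0.7, 0.608], [0.0, 0.0, 0.0, 1.0]]
top 385.0034334849397 283.9194376485567 209.67376959057512 [-0.02565926  0.          0.          0.          0.        ] [[-0.01, -0.982, 0.188, 0.389], [-0.999, 0.018, 0.037, -0.061], [-0.04, -0.187, -0.982, 0.721], [0.0, 0.0, 0.0, 1.0]]
0.011 0.1 [ 1.92687601e-01  9.81259948e-01 -5.76525583e-04 -2.66771303e-04]
```

View pics/top0.png

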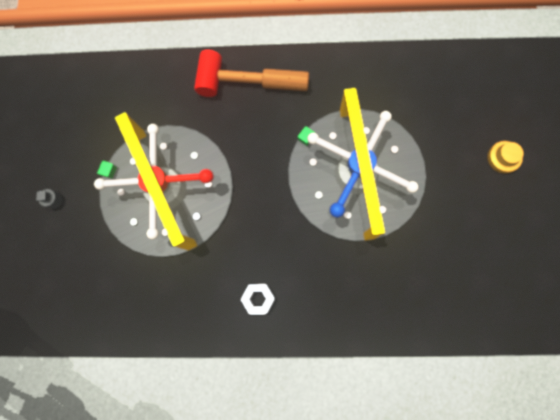

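View pics/scene0.png

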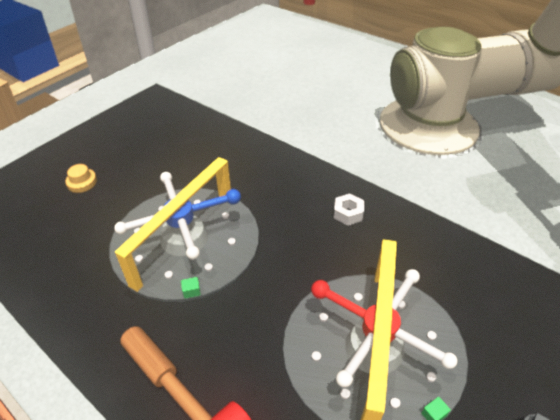

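The top view shows the red hub at about (150,180), its red ball at (206,176), its white balls at (152,129), (100,184) and (152,233), its green block at (106,169), and its strap running from (123,117) to (184,243). The blue handle is to the right, with its ball at (337,210). The hammer is at (208–308,75), the nut at (258,299) and a small fitting at (49,199).

```bash
cat > h.py <<'E'
import numpy as np, cv2
from plant import bot
def ray(f,px,z):
    K=np.array([[f["fx"],0,f["cx"]],[0,f["fy"],f["cy"]],[0,0,1]]);T=np.array(f["pose"])
    u=cv2.undistortPoints(np.array([[px]],float),K,np.array(f["dist_coeffs"],float))[0,0]
    d=T[:3,:3]@[u[0],u[1],1]; return T[:3,3]+d*(z-T[2,3])/d[2]
def blob(f,near,lo,hi,r):
    "centroid of the HSV range within r px of near"
    m=cv2.inRange(cv2.cvtColor(f["frame"],cv2.COLOR_RGB2HSV),lo,hi)
    w=np.zeros_like(m); cv2.circle(w,tuple(near),r,255,-1); M=cv2.moments(m&w,True)
    return (M["m10"]/M["m00"],M["m01"]/M["m00"]) if M["m00"] else near
E
python3 - <<'E'
from h import *
W=((0,0,130),(180,70,255)); R=((0,150,60),(6,255,255)); G=((50,100,50),(80,255,255))
for n,P in dict(top=dict(red=(206,176),wL=(100,184),wU=(152,129),wD=(152,233),g=(106,169)),
   scene=dict(red=(320,289),wOpp=(450,361),wA=(413,276),wB=(345,379),g=(437,409))).items():
    f=bot.grab_frame(n)
    for k,p in P.items():
        if k=='g': b=blob(f,p,*G,20);z=.024
        elif k=='red': b=blob(f,p,*R,9);z=.07
        else: b=blob(f,p,*W,7);z=.07
        print(n,k,np.round(b,1),ray(f,b,z).round(4))
    if n=="top":
        for p in [(123.5,117),(184,242)]: print('strap',ray(f,p,.093).round(4))
        for p,z in [((49,199),.02),((258,299),.02),((208,75),.03),((337,210),.07),((363,163),.07)]: print(p,ray(f,p,z).round(3))
        m=cv2.inRange(cv2.cvtColor(f["frame"],cv2.COLOR_RGB2HSV),(20,150,120),(35,255,255))[:,:250]
        print('strap fit',cv2.minAreaRect(cv2.findNonZero(m)))
E
```

```text
top red [204.9 175.5] [0.5777 0.1032 0.07  ]
top wL [100.2 183.7] [0.5668 0.2926 0.07  ]
top wU [152.5 129.2] [0.6677 0.2028 0.07  ]
top wD [152. 233.] [0.4766 0.193  0.07  ]
top g [105.7 168.8] [0.6089 0.3092 0.024 ]
strap [0.6827 0.2477 0.093 ]
strap [0.4578 0.1292 0.093 ]
(49, 199) [0.552 0.42  0.02 ]
(258, 299) [0.362 0.014 0.02 ]
(208, 75) [0.796 0.113 0.03 ]
(337, 210) [ 0.511 -0.127  0.07 ]
(363, 163) [ 0.594 -0.175  0.07 ]
strap fit ((154.56649780273438, 181.16366577148438), (152.05111694335938, 21.426301956176758), 65.15760803222656)
scene red [320.  288.8] [0.5731 0.0999 0.07  ]
scene wOpp [450. 361.] [0.5629 0.2932 0.07  ]
scene wA [412.9 276. ] [0.4718 0.1918 0.07  ]
scene wB [345. 379.] [0.6637 0.2023 0.07  ]
scene g [435.8 409.8] [0.6071 0.3079 0.024 ]
```

```bash
cat >> h.py <<'E'
C=np.array([.5705,.1975]); YAW=26.8; R=.065; OFF=13.3; ZP=.060; ZT=.135
def pose(a,z):
    "peg centre at base-frame angle a (deg), finger line radial"
    t=np.radians(a+YAW); al=(t+np.pi/2)/2
    return [*(C+R*np.array([np.cos(t),np.sin(t)])),z],[np.cos(al),np.sin(al),0,0]
def arc(a0,a1,v=.08):
    n=max(1,int(np.ceil(abs(a1-a0)/18)))
    for a in np.linspace(a0,a1,n+1)[1:]:
        p,q=pose(a,ZP); bot.line_to(p,q,velocity=v)
        print(round(a),bot.current_wrist_force().round(1),end=' ')
    print('t',bot.current_clock())
def stroke(s0,s1,gap=7):
    "push spoke from base angle s0 to s1, clockwise; then back off and rise"
    a=s0+OFF+gap; p,q=pose(a,ZT); bot.line_to(p,q,velocity=.2)
    p,q=pose(a,ZP)
    if bot.line_to(p,q,velocity=.12,f_stop=15): 
        bot.line_to(pose(a,ZT)[0]); raise SystemExit('hit on entry')
    arc(a,s1+OFF); arc(s1+OFF,s1+OFF+4)
    bot.line_to(pose(s1+OFF+4,ZT)[0],velocity=.15)
E
python3 - <<'E'
from h import *
bot.gripper_close()
bot.move_ptp(*pose(86,.2)); print(bot.current_joint_positions(),bot.current_clock())
stroke(66,20)
f=bot.grab_frame("top"); cv2.imwrite("pics/t1.png",cv2.cvtColor(f["frame"],cv2.COLOR_RGB2BGR))
f=bot.grab_frame("scene"); cv2.imwrite("pics/s1.png",cv2.cvtColor(f["frame"],cv2.COLOR_RGB2BGR))
E
```

```text
[ 2.46102524e-01  4.81754230e-01  1.16092941e+00  1.96669231e-04
  1.49894482e+00 -1.72308917e+00] 3.05
69 [-0.   0.8 -0.1] 51 [-0.3  1.  -0.3] 33 [-0.8 -0.8  0.1] t 5.675
37 [ 1.1  0.3 -0.1] t 5.925
```

View pics/s1.png

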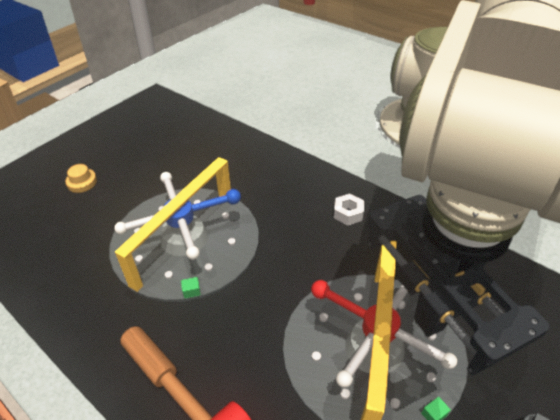

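The red ball is still at (320,289), so the handle hasn't moved, and the forces stayed near zero. I'll check where the tool actually was.

```bash
python3 - <<'E'
from h import *
p=bot.current_ee_pos(); print(p,bot.current_orientation(),pose(37,ZT),bot.current_grip_width(),bot.current_joint_positions(),bot.current_clock())
for n in("scene","top"):
    f=bot.grab_frame(n);T=np.linalg.inv(np.array(f["pose"]))
    K=np.array([[f["fx"],0,f["cx"]],[0,f["fy"],f["cy"]],[0,0,1]])
    print(n,cv2.projectPoints(np.array([p,[*C,.07]],float),cv2.Rodrigues(T[:3,:3])[0],T[:3,3],K,np.array(f["dist_coeffs"],float))[0].round(0).tolist())
E
```

```text
[0.59832659 0.25579845 0.13355832] [ 2.24187471e-01  9.74545198e-01 -5.44346423e-04 -1.15686972e-03] ([np.float64(0.5991978804314635), np.float64(0.2558217940288314), 0.135], [np.float64(0.2266513074368551), np.float64(0.9739759672790516), 0, 0]) 0.0036629736623263642 [ 2.22429001e-01  6.16253326e-01  1.11210629e+00  2.26205125e-05
  1.41579001e+00 -8.96152061e-01] 6.675
scene [[[421.0, 339.0]], [[381.0, 325.0]]]
top [[[104.0, 155.0]], [[152.0, 181.0]]]
```

View pics/t1.png

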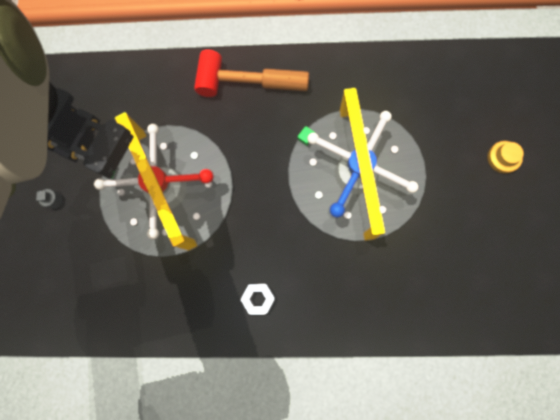

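```bash
python3 - <<'E'
from h import *
a=bot.grab_frame("scene")["frame"][190:420,300:560]; b=bot.grab_frame("wrist")["frame"]
a=cv2.resize(a,(470,416),interpolation=cv2.INTER_CUBIC); b=cv2.resize(b,(330,248))
o=np.zeros((416,800,3),np.uint8); o[:,:470]=a; o[:248,470:]=b
cv2.imwrite("pics/c2.png",o[...,::-1])
E
```

```text
(no output)
```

View pics/c2.png

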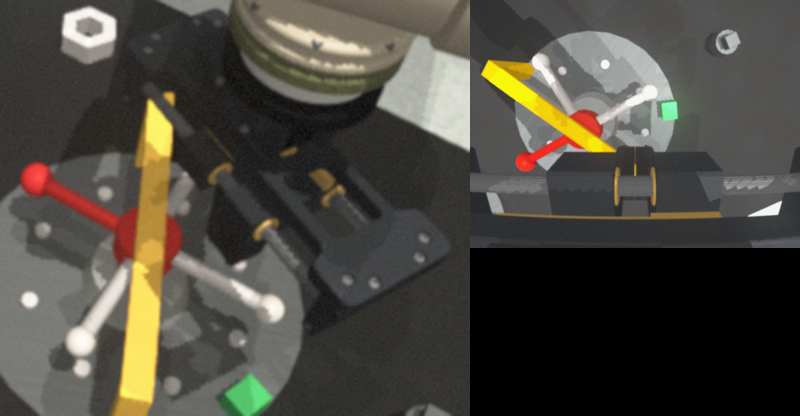

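The predicted TCP projects onto the spoke in the scene view, but the finger appears to end above or behind it. I'll lower the tool and look from both cameras with the predicted tip marked.

```bash
cat >> h.py <<'E'
def proj(f,P):
    T=np.linalg.inv(np.array(f["pose"])); K=np.array([[f["fx"],0,f["cx"]],[0,f["fy"],f["cy"]],[0,0,1]])
    return cv2.projectPoints(np.array(P,float).reshape(-1,1,3),cv2.Rodrigues(T[:3,:3])[0],T[:3,3],K,np.array(f["dist_coeffs"],float))[0][:,0]
def crop(n,c,s,mark=()):
    f=bot.grab_frame(n); im=f["frame"].copy(); x,y=c[0]-s//2,c[1]-s//2; x=max(0,min(560-s,x)); y=max(0,min(420-s,y))
    k=400/s; im=cv2.resize(im[y:y+s,x:x+s],(400,400),interpolation=cv2.INTER_CUBIC)
    for p in (proj(f,mark) if len(mark) else []): cv2.circle(im,(int((p[0]-x+.5)*k),int((p[1]-y+.5)*k)),3,(255,0,255),1)
    print(n,'origin',x,y,'k',k); return im[...,::-1]
E
python3 - <<'E'
from h import *
print(bot.line_to(pose(37,ZP)[0],velocity=.1,f_stop=15))
p=bot.current_ee_pos(); print(p,bot.current_wrist_force()); m=[p,p-[0,0,.011]]
cv2.imwrite("pics/c3.png",np.hstack([crop("scene",(420,320),200,m),crop("top",(120,160),200,m)]))
E
```

```text
False
[0.59960617 0.25592076 0.06068028] [ 0.61693584 -0.08529467 -0.18230547]
scene origin 320 220 k 2.0
top origin 20 60 k 2.0
```

View pics/c3.png

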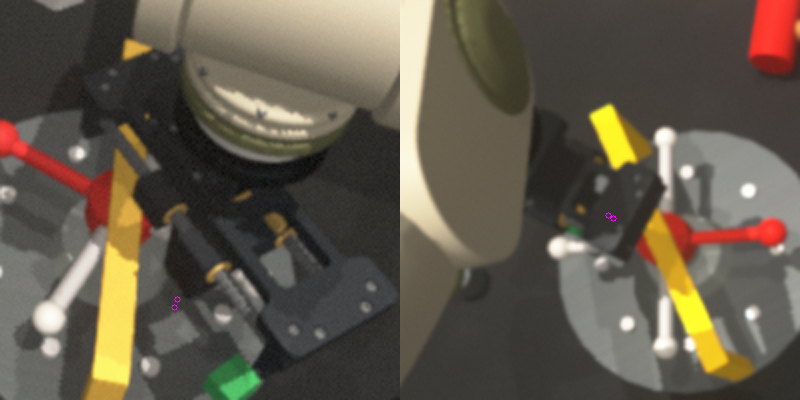

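The top crop still shows the ball at full-image (99,183), so the spoke hasn't moved, although the tool seems to have passed it. I'll check the tip height by gently touching down on the spoke.

```bash
python3 - <<'E'
from h import *
bot.line_to(pose(37,ZT)[0],velocity=.15)
p,q=pose(65.5,ZT); bot.line_to(p,q,velocity=.2)
p,q=pose(65.5,.05)
print(bot.line_to(p,q,velocity=.05,f_stop=6),bot.current_ee_pos(),bot.current_wrist_force(),bot.current_ft_torque(),bot.current_clock())
p=bot.current_ee_pos(); m=[p,p-[0,0,.011]]
cv2.imwrite("pics/c4.png",np.hstack([crop("scene",(420,320),160,m),crop("top",(120,160),160,m)]))
bot.line_to(pose(65.5,ZT)[0],velocity=.15)
E
```

```text
True [0.5678807  0.26247312 0.05231123] [-0.78921754 -0.57921194  4.60197638] [-0.00925199  0.11037889 -0.00862234] 10.7083
scene origin 340 240 k 2.5
top origin 40 80 k 2.5
```

View pics/c4.png

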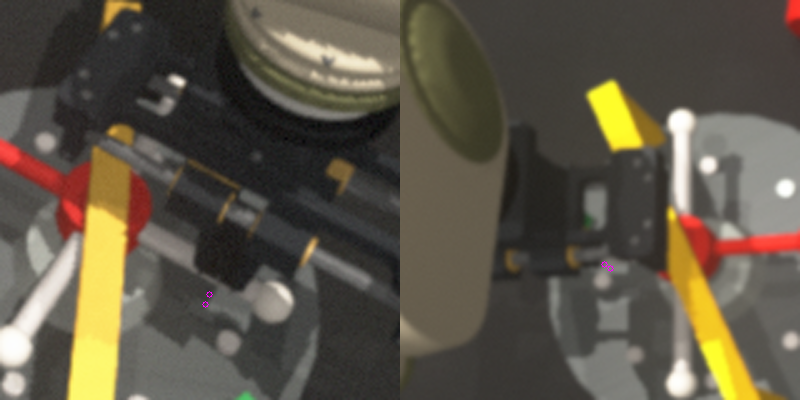

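The finger met the spoke top with the TCP at z=0.052, and the crop shows the tip sitting on the spoke. The real tip is therefore about 35 mm higher than the nominal figure, and my first stroke passed over the spoke. I'll lower the push height to suit and repeat the stroke.

```bash
sed -i 's/ZP=.060; ZT=.135/ZP=.033; ZT=.105/' h.py; python3 - <<'E'
from h import *
f=bot.grab_frame("scene"); p=np.array([.5679,.2625,.0413])
for d in (0,.035): q=proj(f,[p+[0,0,d]])[0]; print(d,((q-[340,240])*2.5).round(0))
stroke(65.5,20,gap=9)
m=[[*C,.075]]
cv2.imwrite("pics/c5.png",np.hstack([crop("scene",(400,320),200,m),crop("top",(140,180),200,m)]))
E
```

```text
0 [204. 303.]
0.035 [219. 270.]
74 [-2.5 -1.9  0.9] 61 [-3.2 -0.3  2. ] 47 [-3.6  2.   2.3] 33 [-1.6  3.9  2.4] t 14.425
37 [-0.3  0.2 -0.1] t 14.675
scene origin 300 220 k 2.0
top origin 40 80 k 2.0
```

View pics/c5.png

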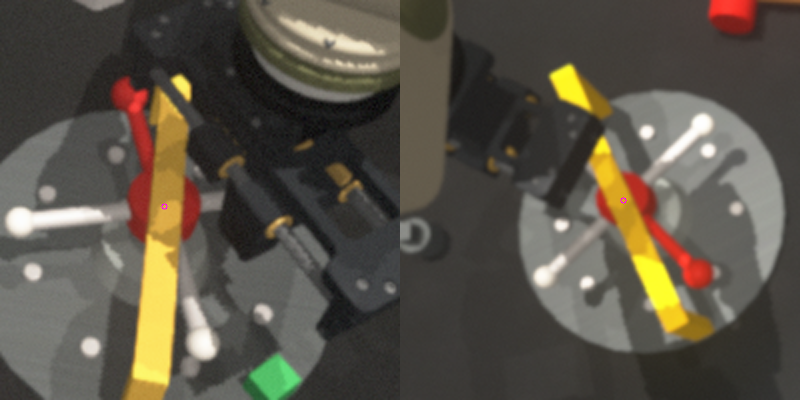

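It works now: the red ball has moved to full-frame top (189,216), about 45° clockwise. Next come the second stroke and most of the third, measuring the red ball as I go.

```bash
cat >> h.py <<'E'
def redang(names=("top",)):
    "base-frame angle (deg) of the red ball, found as red beyond 80 mm from the axis"
    for n in names:
        f=bot.grab_frame(n); hsv=cv2.cvtColor(f["frame"],cv2.COLOR_RGB2HSV)
        m=cv2.inRange(hsv,(0,150,50),(6,255,255))|cv2.inRange(hsv,(174,150,50),(180,255,255))
        P=np.array([ray(f,p,.072)[:2]-C for p in cv2.findNonZero(m)[:,0]]); r=np.hypot(*P.T)
        P=P[(r>.082)&(r<.112)]; c=P.mean(0) if len(P) else np.zeros(2)
        print('red',n,len(P),c.round(4),np.hypot(*c).round(4),(np.degrees(np.arctan2(c[1],c[0]))-YAW)%360)
E
python3 - <<'E'
from h import *
redang(("top","scene"))
stroke(110,20,gap=8); redang(("top","scene"))
stroke(110,49,gap=8); print(bot.current_clock())
bot.line_to([.42,.36,.2],velocity=.3); redang(("top","scene"))
cv2.imwrite("pics/c6.png",np.hstack([crop("scene",(400,320),200),crop("top",(150,180),200)]));print(bot.current_clock())
E
```

```text
red top 177 [-0.0661 -0.0677] 0.0946 198.89133033638814
red scene 221 [-0.0661 -0.0689] 0.0955 199.39220438685894
115 [-1.4 -3.7  0.4] 99 [-2.8 -2.6  1.7] 82 [-3.5 -1.   2.8] 66 [-3.7  0.8  2.2] 50 [-2.8  3.4  2.7] 33 [-1.   4.5  0.7] t 20.65
37 [-0.3 -0.   0.8] t 20.9
red top 155 [-0.0667  0.0667] 0.0943 108.19699960792455
red scene 0 [0. 0.] 0.0 333.2
114 [-1.3 -3.9  1. ] 97 [-3.1 -2.4  0.8] 80 [-3.2 -0.7  1.8] 62 [-3.   1.6  2.8] t 25.975
66 [-0.1  0.2  0.2] t 26.225
26.8583
red top 166 [0.03   0.0923] 0.0971 45.17632278068203
red scene 336 [0.0257 0.0902] 0.0938 47.27272373483936
scene origin 300 220 k 2.0
top origin 50 80 k 2.0
27.875
```

View pics/c6.png

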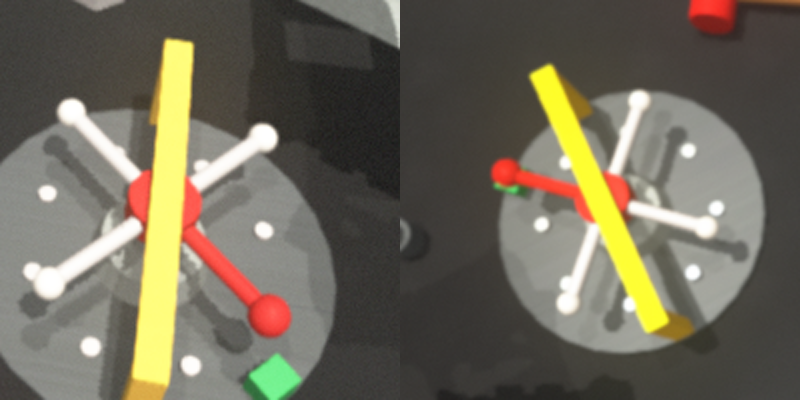

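Red now points close to the green block: scene crop red ball (270,316), block (275,380). I'll refine the angle from all four balls, using each camera's own centre.

```bash
python3 - <<'E'
from h import *
W=((0,0,140),(180,70,255)); Rd=((0,150,50),(6,255,255)); G=((50,100,50),(80,255,255))
D={"top":[(103,166),(203,193),(169,130),(134,231)],"scene":[(435,378),(335,276),(431,288),(325,361)]}
g0={"top":(105.7,168.8),"scene":(435.8,409.8)}
for n,P in D.items():
    f=bot.grab_frame(n)
    b=[blob(f,P[0],*Rd,8)]+[blob(f,p,*W,6) for p in P[1:]]
    X=np.array([ray(f,p,.073)[:2] for p in b]); c=X.mean(0)
    a=lambda v:np.degrees(np.arctan2(v[1],v[0]))
    s=[a(X[0]-X[1]),a(X[2]-X[3])%360]
    print(n,np.round(b,1).tolist(),'c',c.round(4),'red',s, 'perp +-90',s[1]-90,s[1]+90-360)
    for z in (.018,.024): print(' green',a(ray(f,g0[n],z)[:2]-c))
    # strap edge centre line from top: fit
    m=cv2.inRange(cv2.cvtColor(f["frame"],cv2.COLOR_RGB2HSV),(22,180,215),(35,255,255))
    w=np.zeros_like(m); x,y=[int(v) for v in proj(f,[[*C,.09]])[0]]; cv2.circle(w,(x,y),50,255,-1)
    q=np.array([ray(f,p,.093)[:2] for p in cv2.findNonZero(m&w)[:,0]],np.float32)
    l=cv2.fitLine(q,cv2.DIST_L2,0,.01,.01).ravel(); print(' strap',len(q),a(l[:2]),l[2:])
E
```

```text
top [[102.9, 165.4], [203.0, 193.0], [169.0, 130.1], [134.0, 231.0]] c [0.5723 0.1971] red [np.float64(73.4013292217525), np.float64(343.93982382756093)] perp +-90 253.93982382756093 73.93982382756093
 green 71.5211313364886
 green 71.90288277346974
 strap 1119 26.567806 [0.57153183 0.1960663 ]
scene [[435.0, 378.0], [335.0, 276.0], [431.0, 288.0], [325.0, 361.0]] c [0.5696 0.1965] red [np.float64(73.77472789928932), np.float64(163.976846939849)] perp +-90 73.976846939849 -106.023153060151
 green 72.88626656869057
 green 71.43500480671894Traceback (most recent call last):
  File "<stdin>", line 16, in <module>
TypeError: 'NoneType' object is not subscriptable
```

Red is at 73.8° and the target is about 71.7°, so it needs 2.1° more. The stroke's end command goes from 49 to 46.9.

```bash
python3 - <<'E'
from h import *
bot.line_to(pose(68,.15)[0],pose(68,.15)[1],velocity=.3)
stroke(47.5,46.9,gap=8)
bot.line_to([.42,.36,.2],velocity=.3)
W=((0,0,140),(180,70,255)); Rd=((0,150,50),(6,255,255))
a=lambda v:np.degrees(np.arctan2(v[1],v[0]))%360
for n,P in {"top":[(103,165),(203,193),(169,130),(134,231)],"scene":[(438,376),(332,278),(431,288),(325,361)]}.items():
    f=bot.grab_frame(n)
    b=[blob(f,P[0],*Rd,8)]+[blob(f,p,*W,9) for p in P[1:]]
    X=np.array([ray(f,p,.073)[:2] for p in b])
    print(n,np.round(b,1).tolist(),a(X[0]-X[1]),a(X[2]-X[3])%180-90)
print(bot.current_clock())
cv2.imwrite("pics/c7.png",np.hstack([crop("scene",(400,320),200),crop("top",(220,180),400)]))
E
```

```text
60 [-1.7  1.2  1.4] t 30.1583
64 [ 0.7  0.3 -0.3] t 30.4083
top [[103.4, 163.6], [202.9, 192.8], [169.2, 131.6], [134.0, 231.0]] 72.51050326474295 73.52279480810404
scene [[436.2, 377.0], [335.2, 277.9], [431.9, 290.2], [324.0, 359.7]] 75.02330176377758 72.33176434375025
31.9667
scene origin 300 220 k 2.0
top origin 20 0 k 1.0
```

View pics/c7.png

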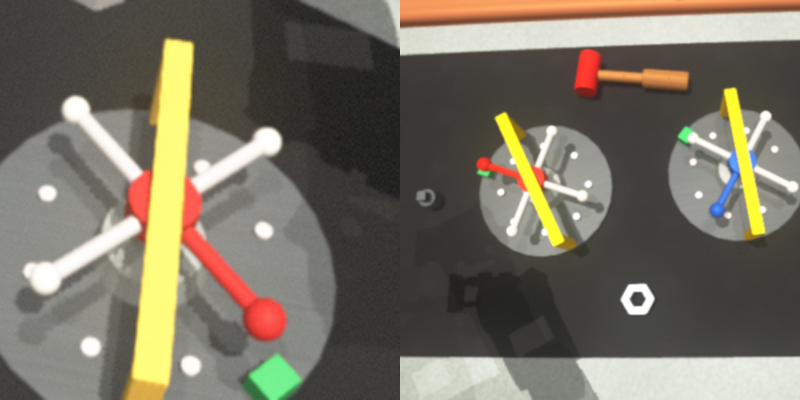

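Red ball at scene crop (265,320), opposite ball (76,109), side balls (268,142) and (46,278). The blue handle is unchanged. My blob seeds were off, so I'll recompute from these points.

```bash
python3 - <<'E'
from h import *
W=((0,0,140),(180,70,255)); Rd=((0,150,50),(6,255,255))
a=lambda v:np.degrees(np.arctan2(v[1],v[0]))%360
for n,P in {"top":[(104,164),(203,195),(171,131),(132,231)],"scene":[(432,380),(338,274),(434,291),(323,359)]}.items():
    f=bot.grab_frame(n)
    for _ in range(4): P=[tuple(int(round(v)) for v in b) for b in (lambda B:B)([blob(f,P[0],*Rd,8)]+[blob(f,p,*W,6) for p in P[1:]])]
    b=[blob(f,P[0],*Rd,8)]+[blob(f,p,*W,6) for p in P[1:]]
    X=np.array([ray(f,p,.073)[:2] for p in b])
    print(n,np.round(b,1).tolist(),a(X[0]-X[1]),a(X[2]-X[3])%180-90)
f=bot.grab_frame("scene"); X=np.array([ray(f,p,.073)[:2] for p in [(432.5,380),(338,274.5),(434,291),(323,359)]])
print('manual',a(X[0]-X[1]),a(X[2]-X[3])-90)
E
```

```text
top [[103.8, 163.2], [203.0, 195.0], [171.0, 131.0], [132.0, 231.0]] 71.16643371947629 71.66638290694704
scene [[432.0, 380.0], [338.0, 274.0], [434.0, 291.0], [323.0, 359.0]] 70.58512044691626 71.07811854410761
manual 70.89898571749966 71.07811854410761
```

```bash
python3 -c "
from plant import bot
print(bot.hand_in(),bot.current_clock())"
```

```text
the job is handed in; nothing more can be done
the job is handed in; nothing more can be done
```

The job is handed in: the red handle was pushed clockwise until its red spoke pointed at its green block (about 71° measured, about 71.7° wanted), the blue handle was left as it was, and the arm was clear at about 32 s of the 54 s allowed.

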